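# Check a tile-cart brake lever stops short of its bar

### The job

Two cart handles are set up on the bench; check the brake on the one with the long, ball-ended lever. With the outside of the closed fingers on the lever's front, press it in towards its bar until it stops and keep it there for a second, ease it all the way back out under control without letting it snap, then press it in to the stop again and finish while holding it there, firmly but without forcing it. Do not grasp the lever or reach behind it, do not touch either bar, and leave the short lever and the things lying about alone.

Things in the scene. Friction and masses are not known exactly. Their poses are not given: they have to be found in the camera images.
- brake_stand: bench stand of the handle to check: grey base plate 110 x 270 x 12 mm, with two posts of 24 x 24 mm that carry the bar. Fixed to the bench. Origin at bench height; the plate spans x = -30 to +80, y = -135 to +135 mm; +x points from the lever side to the bar side, +y along the bar towards the lever's pivot, z up. The posts stand at x = +30, y = +-115 mm and reach z = 112 mm. A second stand of the same kind carries the short-levered handle; the two may be on either side.
- brake_bar (a point): the handle's round bar, level, black rubber grip 32 mm across, 290 mm long; origin at its middle, on its axis, 125 mm above the bench, at x = +30 mm of the stand; axes as the stand's. It is not to be touched.
- brake_lever (a joint): angle of the long lever about its upright pivot: 0 = at rest, sprung out (0.43 rad away from parallel with the bar); 0.38 rad = against its built-in stop, where the whole blade is still about 14 to 22 mm short of the bar. It grows as the lever is pressed towards the bar (anticlockwise from above). The spring needs 0.24 N m to start and 0.7 N m at the stop (about 2 N rising to 6 N, 120 mm from the pivot); then it stops hard. Left free it snaps back.
- brake_pivot (a point): the long lever, a flat aluminium bar 155 mm long, 6 mm thick, 20 mm tall, with a ball 24 mm across on its free end, 125 mm above the bench. Origin on the pivot axis, at mid height (at x = -5, y = +100 mm of the stand). It turns with the lever: its -y runs along the blade to the ball at y = -155 mm, its front face lies at x = -6 mm, and +x is the way to press. Good place to press: y = -110 to -130 mm. 100 mm of free height below it.
- brake_pad (a point): good place to press: middle of the height of the long lever's front face, 120 mm from the pivot, 125 mm above the bench at every lever angle; axes as brake_pivot. The back of the lever, facing the bar, is a 5 mm thick strip behind the blade (x = 0 to +5 mm of these axes at the pivot) and is not to be touched.
- latch_stand: stand of the other handle, same size and axes as brake_stand.
- latch_bar (a point): bar of the other handle, same size and place on its stand as brake_bar. It is not to be touched.
- latch_lever (a joint): angle of the other handle's short lever (105 mm long, plain end, no ball; pivot, spring and swing as for the long one). 0 = at rest. Leave alone.
- tile: loose terracotta tile sample 90 x 60 x 21 mm, ribbed on top, lying between the handles and the robot; origin under its centre. Leave alone.
- oil: small grey oil bottle, 52 mm across, 130 mm tall, standing beyond the handles; origin under its centre. Leave alone.
- spanner: steel spanner, about 165 mm long and 38 mm across the head, lying crosswise between the handles and the robot, on its left. Leave alone.

How it is judged:
By the outcome, as a careful person would: the job done as asked, in the order asked, and still so for the second after the job is handed in, while the arm keeps its last pose, push and grip.
It also fails if it takes over 38 s, if anything falls off the work surface, if the arm or the gripper's body presses on something with over 40 N, if the wrist force passes 120 N, or if a joint passes its speed limit or range.

### The arm

A 6-joint arm with a two-finger parallel gripper is mounted at the origin on the work surface. World frame = base frame: x ahead of the robot, y to its left, z up, the work surface at z = 0. Lengths are in m, angles in rad, forces in N, time in s.
With the tool pointing down it reaches from about 0.35 to 0.975 m from the base axis. Payload 7.1 kg.
Tool frame: the origin (TCP) lies midway between the tips of the shut fingers; the grasp point (between the pads) lies 19 mm behind it; z points along the fingers, y is the line along which they close (so a half turn about z gives the same grasp; the last joint's range is limited). The gripper opens to 88 mm and grips with 3 to 60 N. Pads are 20 mm wide; open, the fingers measure 115 mm over their backs; the gripper's body (75 mm by 178 mm) begins 61 mm behind the grasp point.
Start: joints at [-1.269, 0.423, 1.63, -0, 1.089, -0.019], TCP at [0.197, -0.593, 0.188] pointing down, gripper open.
Joint ranges: [-3, 3], [-0.9, 2.11], [0.09, 2.58], [-1.31, 4.45], [0.11, 2.69], [-2.54, 2.54]. Speed limits (rad/s): [2.39, 2.39, 3.01, 3.14, 3.14, 3.14].

### API

Orientations are given as a unit quaternion [w, x, y, z].
In Python, from station import move_pose, movel, movej, command_gripper, wait, inverse_kinematics, read_camera, camera_info, MotionError, job_done, get_time, get_joint_pos, get_qvel, get_effort, get_tcp_pos, get_ee_rot, get_ft_force, get_ft_torque, get_grip_width, get_finger_force gives the robot as it stands. Calls block until the motion is done:
- move_pose(position, orientation): joint-space move of the TCP to a pose.
- movel(position, frame=None, v=0.15, until_force=None): straight line of the TCP; frame=None keeps the orientation; v is the mean speed in m/s. With until_force (N) it stops when the force on the tool has changed by that much, and returns True; else False.
- movej(angles): joint-space move.
- command_gripper(opening): opening from 0.0 (shut) to 1.0 (fully open); the grip force is fixed at half the most; returns when the fingers have stopped.
- wait(seconds).
- inverse_kinematics(position, orientation): joint angles nearest the present ones, or None.
- read_camera(name): name is "scene" or "side" or "wrist"; returns the picture (384x512x3 uint8, red, green, blue); there is no depth.
- camera_info(name): a dict with "intrinsics" (3x3 intrinsics, pixels), "T" (4x4, takes a point from camera to world coordinates); the wrist camera has in their place "tool_from_camera" (4x4, takes a point from camera to tool coordinates, whose origin is the TCP and whose axes are the flange's). Camera axes: x right, y up, looking along -z (the intrinsics and any distortion apply to the point x, -y, -z); pixel columns grow to the right and rows downward; lengths in m; the calibration is good to about 2 mm. A picture is of the moment at which its call begins: read the wrist's pose just before it. camera_info takes no time and is no camera call.
A pose or a line that the arm cannot do raises MotionError and nothing moves.
- job_done(): hands the job in; it is judged then, once.
Readings, each from a call of its own:
- get_time(): time.
- get_joint_pos(): joint angles.
- get_qvel(): joint speeds.
- get_effort(): joint torques, N m.
- get_tcp_pos(): TCP position.
- get_ee_rot(): TCP orientation.
- get_ft_force(): force on the tool from outside, world axes, zero at the start.
- get_ft_torque(): the same for the moment, N m.
- get_grip_width(): opening from 0.0 (shut) to 1.0 (fully open).
- get_finger_force(): force on a finger pad.
Only numpy, scipy, OpenCV 4.12 (cv2) and the standard library are available. Lean on these libraries where they do the work, as an engineer would, in place of code of your own. Each camera call takes 0.05 s, during which the arm holds its last target. There are 200 camera calls.

## Working session

There is one attempt and no reset: what is moved stays moved. The work goes in short steps, each a Python script; the robot and the scene stay as the last script left them, time stands still between calls to the robot, and variables do not carry over. Pictures are saved under pics/ and viewed, at most 10 in all, crops included, and the job is handed in when it is done.

```bash
mkdir -p pics; ls
python3 - <<'E'
from station import *
import cv2,numpy as np
np.set_printoptions(precision=4,suppress=True)
for n in("scene","side"):
    im=read_camera(n);cv2.imwrite(f"pics/{n}0.png",im[:,:,::-1]);print(n,camera_info(n))
print(camera_info("wrist"),get_time(),get_ee_rot(),get_ft_force())
E
```

```text
pics
scene {'intrinsics': array([[441.8304,   0.    , 260.8278],
       [  0.    , 441.8304, 187.1543],
       [  0.    ,   0.    ,   1.    ]]), 'T': array([[ 0.3503, -0.755 ,  0.5543,  1.1289],
       [ 0.9366,  0.2887, -0.1985, -0.1661],
       [-0.0101,  0.5887,  0.8083,  0.9271],
       [ 0.    ,  0.    ,  0.    ,  1.    ]])}
side {'intrinsics': array([[365.2167,   0.    , 259.2249],
       [  0.    , 365.2167, 191.5798],
       [  0.    ,   0.    ,   1.    ]]), 'T': array([[-0.899 ,  0.3053, -0.314 ,  0.2865],
       [-0.4376, -0.5947,  0.6744,  0.6096],
       [ 0.0192,  0.7437,  0.6683,  0.7041],
       [ 0.    ,  0.    ,  0.    ,  1.    ]])}
{'intrinsics': array([[332.8976,   0.    , 254.1715],
       [  0.    , 332.8976, 190.0649],
       [  0.    ,   0.    ,   1.    ]]), 'tool_from_camera': array([[ 0.0001,  0.961 ,  0.2764,  0.0769],
       [ 1.    , -0.0003,  0.0009,  0.0007],
       [ 0.001 ,  0.2764, -0.961 , -0.1987],
       [ 0.    ,  0.    ,  0.    ,  1.    ]])} 0.1 [-0.0007  0.9872  0.1597 -0.0001] [-0.4829  0.6362  0.2066]
```

View pics/scene0.png

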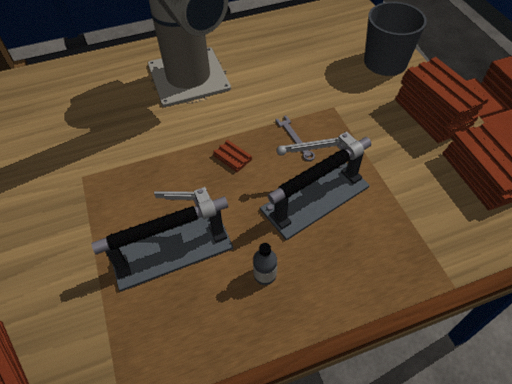

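View pics/side0.png

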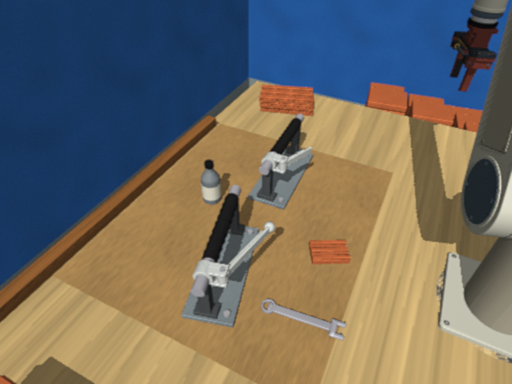

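The scene view shows the long ball-ended lever on the right-hand handle: ball at about (282,149), pivot at about (347,146). In the side view the ball is at (269,228) and the pivot at about (212,273). I'll crop in for precise points.

```bash
cat > h.py <<'E'
from station import *
import cv2,numpy as np
np.set_printoptions(precision=4,suppress=True)
def ray(n,u,v):
    c=camera_info(n)
    if n=="wrist": raise SystemExit
    K,T=c["intrinsics"],c["T"]
    d=T[:3,:3]@np.array([(u-K[0,2])/K[0,0],-(v-K[1,2])/K[1,1],-1]);return T[:3,3],d/np.linalg.norm(d)
def onz(n,u,v,z):
    o,d=ray(n,u,v);return o+d*(z-o[2])/d[2]
def tri(*r):
    A=sum(np.eye(3)-np.outer(d,d) for o,d in r);b=sum((np.eye(3)-np.outer(d,d))@o for o,d in r)
    return np.linalg.solve(A,b)
E
python3 - <<'E'
from h import *
a=cv2.imread("pics/scene0.png")[105:240,250:385];b=cv2.imread("pics/side0.png")[180:330,180:290]
f=lambda x:cv2.resize(x,None,fx=4,fy=4,interpolation=cv2.INTER_CUBIC)
a=cv2.resize(a,(400,400),interpolation=cv2.INTER_CUBIC) ; b=cv2.resize(b,None,fx=3.6,fy=3.6,interpolation=cv2.INTER_CUBIC)
o=np.zeros((560,800,3),np.uint8);o[:400,:400]=a;o[:b.shape[0],402:402+b.shape[1]]=b[:, :398]
cv2.imwrite("pics/crop0.png",o)
p=tri(ray("scene",282,149),ray("side",269,228));print("ball",p,onz("scene",282,149,.125),onz("side",269,228,.125))
E
```

```text
ball [0.4897 0.1186 0.1231] [0.4912 0.1178 0.125 ] [0.4891 0.1203 0.125 ]
```

View pics/crop0.png

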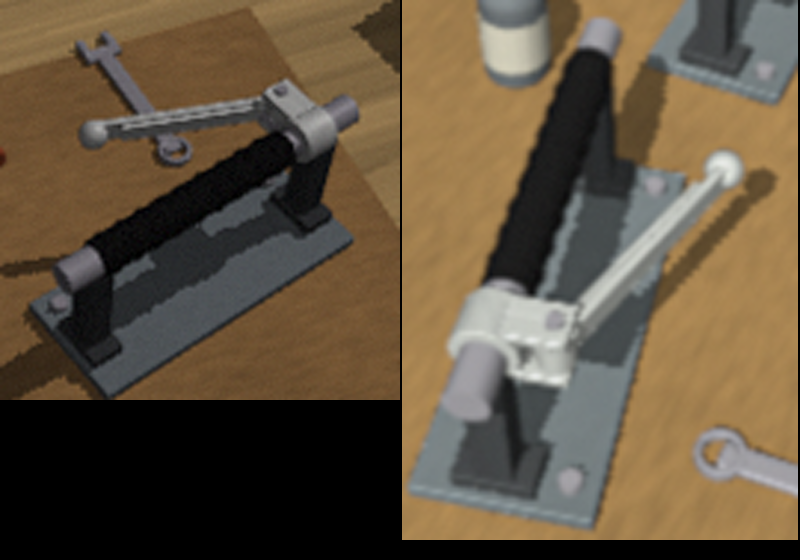

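The crop shows the ball, pivot bolt and plate corners clearly. Next I triangulate them and check against the given sizes.

Run:
```python
from h import *
S=lambda u,v:(250+u/2.963,105+v/2.963); D=lambda u,v:(180+(u-402)/3.6,180+v/3.6)
s=lambda *p:ray("scene",*S(*p)); d=lambda *p:ray("side",*D(*p))
ball=tri(s(93,135),d(725,169));bolt=tri(s(281,89),d(555,321));print(ball,bolt,np.linalg.norm((ball-bolt)[:2]))
P=lambda n,f,*p:onz(n,*f(*p),.012)[:2]
c=[P("scene",S,352,239),P("scene",S,110,390),P("scene",S,33,308),P("side",D,683,174),P("side",D,595,522),P("side",D,412,486)]
for q in c:print(q)
print([np.linalg.norm(c[i]-c[j]) for i,j in((0,1),(1,2),(3,4),(4,5))])
def ang(v):return np.arctan2(v[1],v[0])
yb=[c[0]-c[1],c[4]-c[3]]
print("stand yaw (x axis) from y edges",[ang(v)-np.pi/2 for v in yb])
l=bolt-ball;print("lever +y yaw",ang(l)-np.pi/2)
```

```text
[0.491  0.1151 0.1214] [0.5173 0.2683 0.1424] 0.15549027253154502
[0.5958 0.3186]
[0.6594 0.066 ]
[0.5642 0.036 ]
[0.553  0.0385]
[0.4817 0.296 ]
[0.5855 0.3234]
[np.float64(0.26040213276838803), np.float64(0.09983622348578457), np.float64(0.26715230550983854), np.float64(0.10733353280361638)]
stand yaw (x axis) from y edges [np.float64(0.2467697829762283), np.float64(0.27006532316153753)]
lever +y yaw -0.16998268243653736
```

The measurements agree with the given sizes: lever 155 mm, ball height 0.121 m, and lever yaw equal to stand yaw minus 0.43. So the pivot is at (0.518, 0.2685) and the rest yaw is -0.17. Next I close the gripper and move in front of the lever.

```bash
cat >> h.py <<'E'
PIV=np.array([.518,.2685]); Y0=-.17; OFF=np.pi; Z=.107
def pose(th,gap,r=.120,z=Z):
    "tool centre 'gap' in front of the lever's front face at lever angle th"
    a=Y0+th;R=np.array([[np.cos(a),-np.sin(a)],[np.sin(a),np.cos(a)]])
    p=PIV+R@np.array([-.006-gap,-r]);h=(a+OFF)/2
    return [*p,z],[0,np.cos(h),np.sin(h),0]   # tool z down, tool x at yaw a+OFF
E
python3 - <<'E'
import h; from h import *
for o in(0,np.pi,np.pi/2,-np.pi/2):
    h.OFF=o
    print(o,[inverse_kinematics(*pose(t,g,z=z)) for t,g,z in((0,.05,.3),(0,.01,Z),(.42,.01,Z))])
p=get_tcp_pos();command_gripper(0.);movel([p[0],p[1],.3],v=.25);print(get_time(),get_grip_width())
E
```

```text
0 [array([ 0.3211,  0.0648,  1.8351, -0.    ,  1.2417,  2.0619]), array([ 0.2838,  0.3681,  1.9504, -0.    ,  0.8231,  2.0245]), array([ 0.2502,  0.4277,  1.849 , -0.    ,  0.8649,  1.571 ])]
3.141592653589793 [array([ 0.3211,  0.0648,  1.8351, -0.    ,  1.2417, -1.0797]), array([ 0.2838,  0.3681,  1.9504, -0.    ,  0.8231, -1.117 ]), array([ 0.2502,  0.4277,  1.849 , -0.    ,  0.8649, -1.5706])]
1.5707963267948966 [array([ 0.3211,  0.0648,  1.8351, -0.    ,  1.2417,  0.4911]), array([ 0.2838,  0.3681,  1.9504, -0.    ,  0.8231,  0.4538]), array([ 0.2502,  0.4277,  1.849 , -0.    ,  0.8649,  0.0002])]
-1.5707963267948966 [None, None, None]
2.0417 0.004739392614783668
```

Run:
```python
from h import *
move_pose(*pose(0,.05,z=.3)); p,q=pose(0,.05); movel(p,v=.15)
print(get_time(),get_tcp_pos(),p,get_ft_force())
w=read_camera("wrist");s=read_camera("side")[150:330,170:350]
o=np.hstack([cv2.resize(w,(432,324)),cv2.resize(s,(324,324),interpolation=cv2.INTER_CUBIC)])
cv2.imwrite("pics/near.png",o[:,:,::-1])
```

```text
6.2667 [0.4431 0.1599 0.1076] [np.float64(0.4425053711650251), np.float64(0.1597040395186045), 0.107] [-0.8067  0.3812 -0.3077]
```

View pics/near.png

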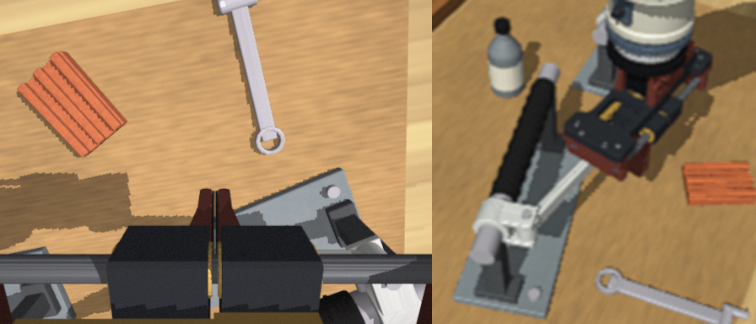

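The fingers are in front of the lever with the body clear above it. The tile (left) and spanner (top) are well away. Next I approach to light contact.

Run:
```python
from h import *
movel(pose(0,.018)[0],v=.08); f0=np.array(get_ft_force())
p,q=pose(0,.002); hit=movel(p,v=.015,until_force=1.5)
t=np.array(get_tcp_pos()); a=Y0; n=np.array([np.cos(a),np.sin(a)])
d=(np.array(pose(0,0)[0])-t)[:2]@n
print(hit,get_time(),t,"gap",d,f0,get_ft_force())
wait(.2);print(get_ft_force(),get_ft_torque())
```

```text
False 8.1333 [0.4897 0.1516 0.107 ] gap 0.002096746960090517 [-0.3451 -0.3338 -0.4751] [-0.4516 -0.0397  0.7382]
[-0.0515 -0.2226 -0.0927] [ 0.0415 -0.0767  0.0082]
```

Run:
```python
from h import *
p,q=pose(0,-.016); hit=movel(p,v=.012,until_force=1.6)
t=np.array(get_tcp_pos()); n=np.array([np.cos(Y0),np.sin(Y0)])
print(hit,get_time(),t,"gap",(np.array(pose(0,0)[0])-t)[:2]@n,get_ft_force())
wait(.2);print(get_ft_force(),get_ft_torque())
s=read_camera("scene")[95:225,240:390]
cv2.imwrite("pics/c2.png",cv2.resize(s,None,fx=4,fy=4,interpolation=cv2.INTER_CUBIC)[:,:,::-1])
```

```text
False 9.9833 [0.5075 0.1485 0.107 ] gap -0.015923317995277596 [ 0.0219  0.3146 -0.3351]
[ 0.344  -0.2454  0.9192] [ 0.0697 -0.1559 -0.0435]
```

View pics/c2.png

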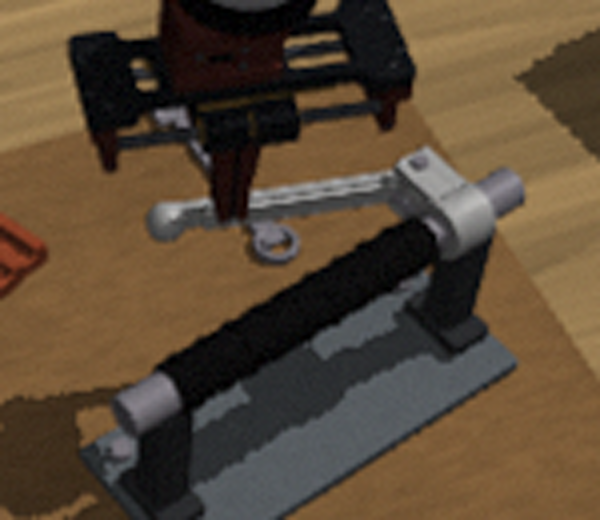

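Run:
```python
from h import *
def proj(n,P):
    c=camera_info(n);T=c["T"];K=c["intrinsics"];q=T[:3,:3].T@(np.array(P)-T[:3,3]);return np.array([K[0,2]+K[0,0]*q[0]/-q[2],K[1,2]-K[1,1]*q[1]/-q[2]])
t=get_tcp_pos();px=proj("scene",t);print(t,px,(px-[240,95])*4,get_joint_pos())
for th in (0,.1):
  for r in(.09,.12,.155):
    P=pose(th,-.006,r,.125)[0]; print(th,r,(proj("scene",P)-[240,95])*4, proj("side",P))
s=read_camera("side");cv2.imwrite("pics/s3.png",cv2.resize(s[150:330,170:350],(600,600),interpolation=cv2.INTER_CUBIC)[:,:,::-1])
```

```text
[0.5075 0.1485 0.107 ] [296.0871 155.2328] [224.3485 240.9311] [ 0.2622  0.3976  1.9006 -0.      0.8433 -1.1386]
0 0.09 [270.6538 201.6885] [250.6575 245.0558]
0 0.12 [222.1041 209.0448] [259.2395 236.0954]
0 0.155 [165.1081 217.6809] [268.7445 226.1714]
0.1 0.09 [275.1053 212.6488] [247.009  243.1597]
0.1 0.12 [227.7492 223.7727] [254.4458 233.6866]
0.1 0.155 [171.9549 236.8789] [262.6579 223.226 ]
```

View pics/s3.png

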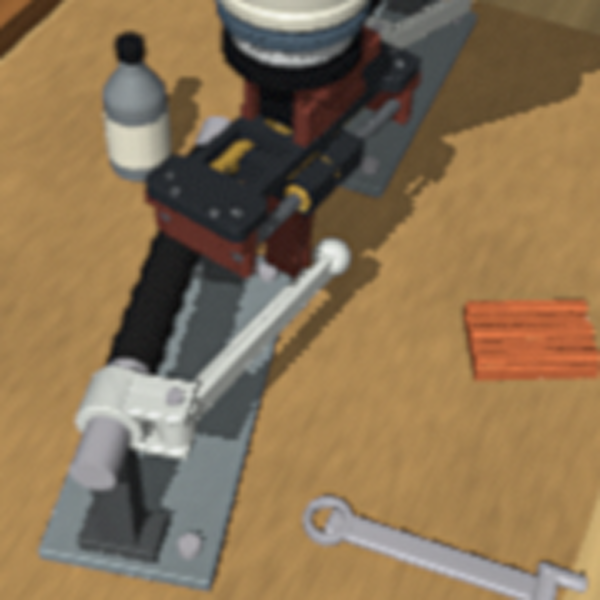

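The picture is inconsistent with my estimate: the TCP should project to crop (224,241), but the finger seems to end at about (232,218), across the blade. There is no force and the ball is unmoved. I'll look closer with the TCP and blade projections marked.

```bash
cat >> h.py <<'E'
def proj(n,P):
    c=camera_info(n);T=c["T"];K=c["intrinsics"];q=T[:3,:3].T@(np.array(P)-T[:3,3]);return np.array([K[0,2]+K[0,0]*q[0]/-q[2],K[1,2]-K[1,1]*q[1]/-q[2]])
E
python3 - <<'E'
from h import *
t=np.array(get_tcp_pos());O=[]
for n,(u,v) in(("scene",(296,145)),("side",(257,225))):
    im=read_camera(n)[:,:,::-1];w=20 if n=="scene" else 20
    c=cv2.resize(im[v-w:v+w,u-w:u+w],(400,400),interpolation=cv2.INTER_NEAREST).copy()
    c=cv2.convertScaleAbs(c,alpha=1.8,beta=15)
    m=lambda P,col:cv2.drawMarker(c,tuple(int(x) for x in (proj(n,P)-[u-w,v-w]+.5)*10),col,0,16,2)
    m(t,(0,0,255));m(t+[0,0,.03],(0,255,255))
    for r in(.1,.12,.14): m(pose(0,-.006,r,.135)[0],(0,255,0));m(pose(0,-.006,r,.115)[0],(255,0,0))
    O.append(c)
cv2.imwrite("pics/z.png",np.hstack(O))
E
```

```text
(no output)
```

View pics/z.png

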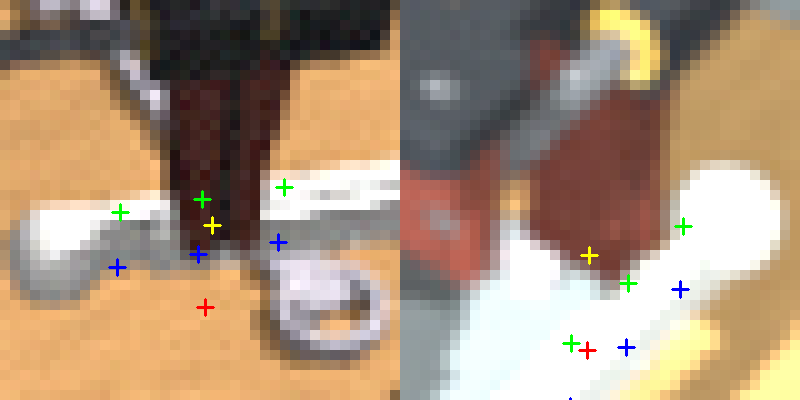

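Run:
```python
from h import *
s=lambda a,b:(276+a/10-.5,125+b/10-.5);d=lambda a,b:(237+(a-400)/10-.5,205+b/10-.5)
for A,B in(((256,250),(530,228)),((250,250),(535,232)),((262,250),(600,290))):
    X=tri(ray("scene",*s(*A)),ray("side",*d(*B)));print(X,proj("scene",X)-s(*A),proj("side",X)-d(*B))
print(get_tcp_pos(),get_ee_rot(),get_grip_width())
```

```text
[0.5209 0.1523 0.1419] [-0.4876 -0.2656] [-0.5783  0.2439]
[0.5197 0.1516 0.1407] [-0.3757 -0.2049] [-0.4456  0.1885]
[0.5078 0.1558 0.13  ] [-2.2588 -1.2644] [-2.7373  1.1474]
[0.5075 0.1486 0.107 ] [-0.      0.0849  0.9964 -0.    ] 0.0047752600035826966
```

Both fixed views and the wrist view agree. The real fingertips sit about 32 mm short of the stated TCP, at z≈0.139 now, so the fingers passed over the lever without touching it. Before going lower I check how low the gripper's outer legs hang near the pivot bracket.

Run:
```python
from h import *
t=np.array(get_tcp_pos());a=Y0;ly=np.array([-np.sin(a),np.cos(a),0]);lx=np.array([np.cos(a),np.sin(a),0])
for z in(.16,.18,.2,.22):
  for x in(-.0375,0,.0375): print(z,x,(proj("scene",t+ly*.085+lx*x+[0,0,z-t[2]])-[240,95])*4,(proj("scene",t-ly*.085+lx*x+[0,0,z-t[2]])-[240,95])*4)
```

```text
0.16 -0.0375 [352.987  115.2671] [ 73.6932 156.3543]
0.16 0 [370.6011 160.6968] [ 85.6425 203.4342]
0.16 0.0375 [388.9708 208.0752] [ 98.1133 252.5687]
0.18 -0.0375 [356.8298  91.3487] [ 73.1911 132.68  ]
0.18 0 [374.8052 136.9885] [ 85.3223 180.0056]
0.18 0.0375 [393.5641 184.6179] [ 97.9916 229.4307]
0.2 -0.0375 [360.7938  66.6757] [ 72.6729 108.246 ]
0.2 0 [379.1447 112.5162] [ 84.9915 155.8087]
0.2 0.0375 [398.3088 160.3879] [ 97.8658 205.5167]
0.22 -0.0375 [364.8848  41.2121] [72.1378 83.0152]
0.22 0 [383.6264  87.2423] [ 84.6498 130.805 ]
0.22 0.0375 [403.2124 135.3463] [ 97.7358 180.7872]
```

```bash
sed -i 's/Z=.107/Z=.079/' h.py; sed -i 's/z=Z):/z=.079):/' h.py
python3 - <<'E'
from h import *
movel(pose(0,-.016,z=.125)[0],v=.1); movel(pose(0,.035,z=.125)[0],v=.15); movel(pose(0,.035)[0],v=.12)
movel(pose(0,.018)[0],v=.06);f0=np.array(get_ft_force())
hit=movel(pose(0,0)[0],v=.012,until_force=1.5)
t=np.array(get_tcp_pos()); n=np.array([np.cos(Y0),np.sin(Y0)])
print(hit,get_time(),t,"gap",(np.array(pose(0,0)[0])-t)[:2]@n,f0,get_ft_force())
E
```

```text
True 12.95 [0.4807 0.153  0.0787] gap 0.011258358264506404 [ 0.1156  0.165  -0.3507] [-0.7681  0.1089  0.8141]
```

Contact came at the expected 10–11 mm offset. Now the first press, in guarded arcs.

```bash
cat >> h.py <<'E'
G=.0105
def go(th,v=.025,uf=None):
    p,q=pose(th,G);r=movel(p,q,v=v,until_force=uf)
    return r
def push():  # mean force along the press direction, tool centre -> apparent lever angle
    t=np.array(get_tcp_pos());w=[]
    for _ in range(5): w.append(get_ft_force()); wait(.02)
    F=np.mean(w,0);dx=(t[:2]-PIV); 
    # angle: front-face offset (.006+G) at radius |dx|
    th=np.arctan2(dx[1],dx[0])-np.arctan2(-.12,-.006-G)-Y0
    a=Y0+th;return round(float(th),4),round(float(-F[0]*np.cos(a)-F[1]*np.sin(a)),2),F.round(2),round(get_time(),2)
E
python3 - <<'E'
from h import *
print(go(.15,uf=15),push());print(go(.30,uf=15),push())
s=read_camera("scene")[95:225,240:390];d=read_camera("side")[160:290,200:330]
o=np.hstack([cv2.resize(s,(450,390),interpolation=cv2.INTER_CUBIC),cv2.resize(d,(350,390))])
cv2.imwrite("pics/p1.png",o[:,:,::-1])
E
```

```text
False (0.1441, 3.57, array([-3.58, -0.38, -2.25]), 13.94)
False (0.2976, 5.21, array([-5.18, -0.6 , -1.07]), 14.9)
```

View pics/p1.png

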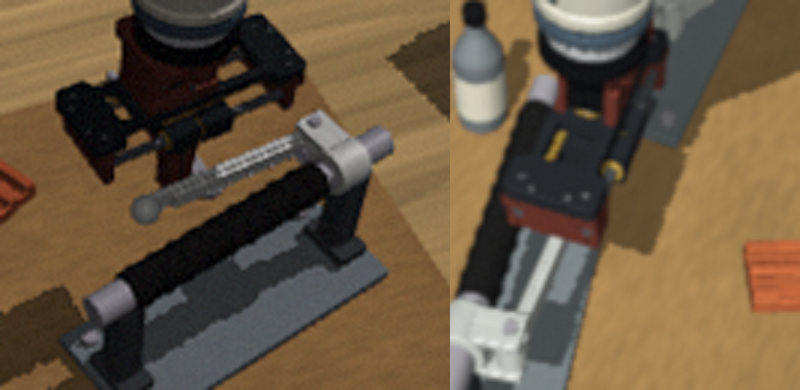

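The lever is moving with the fingers on its front face, the body clears the bracket, and the forces match the spring. Now press to the stop.

Run:
```python
from h import *
r=go(.44,v=.012,uf=6);print(r,push());wait(.15);print(push())
```

```text
True (0.364, 5.57, array([-5.48, -0.97,  3.26]), 15.99)
(0.3591, 5.25, array([-5.14, -1.05,  3.82]), 16.23)
```

The trigger came partly from vertical friction, with the push only 5.3 N, so it isn't clearly at the stop yet. I continue in small steps, watching the press-direction force.

```bash
cat >> h.py <<'E'
def settle(lo,th,step=.012,mx=.5):
    while True:
        go(th,v=.012); s=push(); print("cmd",round(th,3),s)
        if s[1]>=lo or th>mx or abs(s[2][2])>20: return th
        th+=step if s[1]<6.5 else step/2
E
python3 - <<'E'
from h import *
th=settle(10,.375);print(th);wait(1.1);print(push())
E
```

```text
cmd 0.375 (0.3694, 5.47, array([-5.38, -0.98, -1.53]), 16.72)
cmd 0.387 (0.3767, 7.52, array([-7.39, -1.38,  0.1 ]), 17.07)
cmd 0.393 (0.3774, 9.59, array([-9.34, -2.18,  1.62]), 17.41)
cmd 0.399 (0.3784, 11.65, array([-11.43,  -2.25,   4.03]), 17.74)
0.399
(0.378, 11.49, array([-11.4 ,  -1.63,   3.89]), 18.93)
```

It is at the stop: 0.378 rad, stiff rise to 11.5 N, held for over a second. Now ease it out and confirm it unloads at rest.

Run:
```python
from h import *
for a in(.30,.15,.02): go(a,v=.022);print(push())
go(-.03,v=.01);print(push())
```

```text
(0.2956, 5.07, array([-4.99, -1.  , -2.36]), 19.7)
(0.1519, 3.83, array([-3.83, -0.3 , -2.36]), 20.76)
(0.0231, 2.35, array([-2.33,  0.34, -0.71]), 21.71)
(-0.0279, 0.06, array([-0.05,  0.05, -0.12]), 22.55)
```

The force fell smoothly to zero and the lever is fully out. Now the second press and the final hold.

Run:
```python
from h import *
go(.01,v=.012)
for a in(.15,.30,.37): go(a,v=.025);print(push())
th=settle(10,.39,step=.008);wait(.8);print(push(),get_qvel())
s=read_camera("scene")[95:225,240:390];d=read_camera("side")[160:290,200:330]
o=np.hstack([cv2.resize(s,(450,390),interpolation=cv2.INTER_CUBIC),cv2.resize(d,(350,390))])
cv2.imwrite("pics/p2.png",o[:,:,::-1])
```

```text
(0.1469, 3.68, array([-3.66,  1.08,  1.26]), 24.01)
(0.2971, 5.32, array([-5.44,  0.6 ,  2.51]), 24.97)
(0.3658, 5.72, array([-5.96,  0.62,  3.34]), 25.54)
cmd 0.39 (0.3767, 8.38, array([-8.59,  0.14,  5.51]), 25.98)
cmd 0.394 (0.3774, 10.01, array([-10.17,  -0.26,   6.73]), 26.31)
(0.3775, 10.02, array([-10.18,  -0.29,   6.93]), 27.19) [-0.0006 -0.0011 -0.0013  0.0012  0.0002  0.0014]
```

View pics/p2.png

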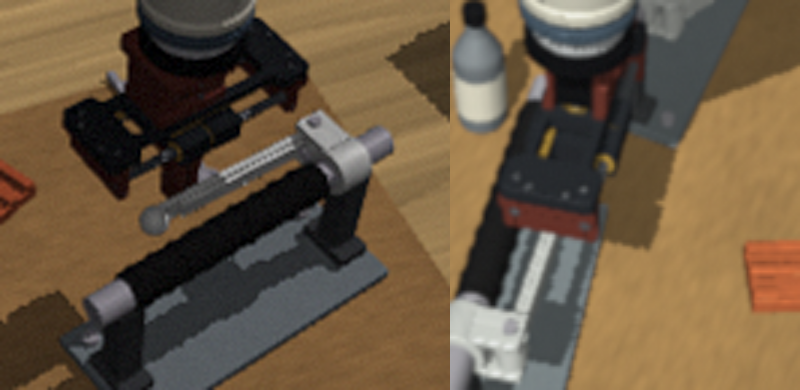

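The picture shows the lever held near-parallel to the bar, with its ball at (153,220), a gap left to the bar, and the fingers on its front. It is steady at 10 N against the stop.

```bash
python3 -c "
from station import *
print(job_done(),get_time())"
```

```text
the job is handed in; nothing more can be done
the job is handed in; nothing more can be done
```

I pressed the long lever to its stop (0.378 rad, 11.5 N) for over a second, eased it fully out without a snap, then pressed it in again and handed the job in at about 27 s with it held at 10 N; my first approach passed just over the lever, with no contact force and the ball unmoved, because the fingertips are about 32 mm shorter than stated.

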